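# Key the budgie's treat wheel onto its hub and latch it

### The job

The wooden treat wheel is sitting loosely on top of the splined hub of its stand. Turn the wheel until its wide groove finds the hub's wide rib and it drops fully home, flat on the stand; then squeeze the latch's two upright tabs together, slide the latch in over the wheel to its other notch and let go so that it locks there. Leave the bowl, tin, ring toy and scoop where they are.

Things in the scene. Friction and masses are not known exactly. Their poses are not given: they have to be found in the camera images.
- stand: Fixed stand: white base 12 mm thick, a disc of 160 mm diameter plus an arm 100 mm wide. Origin on the table on the axis of the upright aluminium hub, z up. +x points from the hub to its wide rib; the latch arm runs along -x out to -220 mm. A round seat (68 mm diameter, top at z = 20 mm) carries the wheel when home. A notched rail stands beside the latch, y = -32 to -44 mm, top at z = 32 mm.
- hub_top (a point): Top centre of the hub, 60 mm above the table: a round core of 37 mm diameter with tapered tip. Five radial ribs, z = 20 to 36 mm, reach to radius 28 mm: the wide one (13 mm) at the stand's +x, ordinary ones (8 mm wide) at 93, 140, 210 and 266 deg counter-clockwise from it.
- wheel_mid (a point): Centre of the loose wooden wheel (disc, 150 mm diameter, 18 mm thick, 0.26 kg), half-way up. +x runs through its wide groove and tall peg, z up. Its 40 mm hole has five grooves to radius 30 mm, each 3 mm wider than its rib: it fits only with its +x along the stand's +x. It starts level on the rib tops, this point at height 45 mm, turns easily, and when keyed falls 16 mm by its weight; home is 29 mm.
- tall_peg (a point): Middle of the wheel's tall peg. Three upright round wooden pegs, 14 mm diameter, stand on the wheel's top face 58 mm from its axis: the tall one (55 mm above the face) at the wheel's +x, two short ones (30 mm above the face) at 120 and 240 deg. Pushing a peg sideways turns the wheel. The three dark flat treat wells are only marks.
- latch_grip (a point): Midway between the sliding aluminium latch's two upright tabs, 68 mm above the table, axes as the stand's; starts 150 mm from the hub axis along the stand's -x. Tabs: 32 mm long in x, 8 mm thick, tops at 85 mm, free above 49 mm, outer faces 26 mm either side in y (52 mm apart released). The +y tab is fixed to the latch, the -y tab is the sprung release.
- latch (a joint): How far the latch has slid along the stand's +x, towards the hub (m): 0 in the outer notch (start), 0.040 in the inner one, stop at 0.041. It needs about 2 N once released and stays where left. Its flat tongue (24 mm wide, z = 41 to 49 mm) reaches 67 mm ahead of the grip point, 8 mm short of the wheel's rim at the start; it passes over the wheel only when that is home, else it strikes the rim.
- lever (a joint): How far the -y tab is squeezed towards the +y tab, in m: 0 released, its tooth in a notch (or about 0.006 while the tooth rubs on the rail between notches), stop at 0.0085. The tooth leaves the notch at 0.006; the spring needs 3 N at first and about 6 N at the stop.
- bowl: Small glass bowl, 110 mm across, 45 mm high, a bystander; origin at the centre of its underside.
- tin: Empty open aluminium tin, 74 mm across, 85 mm high, a bystander; origin at the centre of its underside.
- ring_toy: Flat wooden ring, 90 mm across, 16 mm high, a bystander; origin at the centre of its underside.
- scoop: Yellow plastic feeding scoop, about 160 mm long, 30 mm high, a bystander; origin on its underside near its middle, +x to its mouth.
Mind the look-alikes: they are no part of the job. Of the things like the part that bears wheel_mid, leave any that is blue; of the rest the larger one is meant.

How it is judged:
By the outcome, as a careful person would: the job done as asked, in the order asked, and still so for the second after the job is handed in, with the robot touching nothing.
It also fails if it takes over 61 s, if anything falls off the work surface, if the arm or the gripper's body presses on something with over 40 N, if the wrist force passes 120 N, or if a joint passes its speed limit or range.

### The arm

A 7-joint arm with a two-finger parallel gripper is mounted at the origin on the work surface. World frame = base frame: x ahead of the robot, y to its left, z up, the work surface at z = 0. Lengths are in m, angles in rad, forces in N, time in s.
With the tool pointing down it reaches from about 0.35 to 0.9 m from the base axis. Payload 7.2 kg.
Tool frame: the origin (TCP) lies midway between the tips of the shut fingers; the grasp point (between the pads) lies 19 mm behind it; z points along the fingers, y is the line along which they close (so a half turn about z gives the same grasp; the last joint's range is limited). The gripper opens to 88 mm and grips with 3 to 60 N. Pads are 20 mm wide; open, the fingers measure 115 mm over their backs; the gripper's body (75 mm by 178 mm) begins 61 mm behind the grasp point.
Start: joints at [1.207, 0.411, -0.013, 1.596, 0.006, 1.134, -0.082], TCP at [0.182, -0.598, 0.223] pointing down, gripper open.
Joint ranges: [-2.95, 2.95], [-0.29, 1.99], [-1.47, 1.44], [0.14, 2.54], [-1.03, 4.17], [0.13, 1.85], [-2.86, 2.86]. Speed limits (rad/s): [2.39, 2.39, 3.01, 3.01, 3.14, 3.14, 3.14].

### API

Orientations are given as a rotation vector (axis times angle).
In Python, from workcell import robot, vision gives the robot as it stands. Calls block until the motion is done:
- robot.reach(position, orientation): joint-space move of the TCP to a pose.
- robot.movel(position, ori=None, rate=0.15, contact_N=None): straight line of the TCP; ori=None keeps the orientation; rate is the mean speed in m/s. With contact_N (N) it stops when the force on the tool has changed by that much, and returns True; else False.
- robot.move_j(angles): joint-space move.
- robot.release() and robot.gripper_close(grip_force=None): open the fingers fully, or close them until they stop; grip_force is the grip in N (None keeps the last).
- robot.sleep(seconds).
- robot.solve_ik(position, orientation): joint angles nearest the present ones, or None.
- robot.observe(): the state.
- vision.camera(name): name is "side" or "top" or "wrist"; returns the picture (420x560x3 uint8, red, green, blue); there is no depth.
- vision.camera_info(name): a dict with "fx", "fy", "cx", "cy" (pixels), "R" (3x3) and "t" (3): a world point X has camera coordinates R X + t. Camera axes: x right, y down, z forward; pixel columns grow to the right and rows downward; lengths in m; the calibration is good to about 2 mm. A picture is of the moment at which its call begins: read the wrist's pose just before it. camera_info takes no time and is no camera call; for the wrist camera it gives the pose at the moment of the call.
A pose or a line that the arm cannot do raises robot.MotionError and nothing moves.
- robot.job_done(): hands the job in; it is judged then, once.
The state is a dict: "clock": time; "joints": joint angles; "joint_velocities": joint speeds; "joint_torque": joint torques, N m; "tool_pos": TCP position; "tcp_rot": TCP orientation; "ft_force": force on the tool from outside, world axes, zero at the start; "torque": the same for the moment, N m; "finger_gap": finger opening in m; "gripper_force": force on a finger pad.
Only numpy, scipy, OpenCV 4.12 (cv2) and the standard library are available. Lean on these libraries where they do the work, as an engineer would, in place of code of your own. Each camera call takes 0.05 s, during which the arm holds its last target. There are 200 camera calls.

## Working session

There is one attempt and no reset: what is moved stays moved. The work goes in short steps, each a Python script; the robot and the scene stay as the last script left them, time stands still between calls to the robot, and variables do not carry over. Pictures are saved under pics/ and viewed, at most 10 in all, crops included, and the job is handed in when it is done.

```bash
mkdir -p pics; ls; python3 - <<'E'
from workcell import robot, vision
import cv2, numpy as np
s=robot.observe(); print(s['clock'],s['tool_pos'],s['tcp_rot'])
for n in ("top","side"):
    im=vision.camera(n); np.save(f'pics/{n}0.npy',im)
    cv2.imwrite(f'pics/{n}0.png',cv2.resize(im[:,:,::-1],(784,588),interpolation=cv2.INTER_CUBIC))
    print(n,vision.camera_info(n))
E
```

```text
pics
0.0 [ 0.18198951 -0.59738819  0.22180041] [-3.10573513e+00 -4.62685088e-01  5.43740450e-04]
top {'fx': 506.45328185850855, 'fy': 506.45328185850855, 'cx': 279.7474863436543, 'cy': 201.29901598385413, 'R': array([[ 0.02027066, -0.99976568,  0.00759486],
       [-0.99437161, -0.02095026, -0.10385659],
       [ 0.10399137, -0.00544687, -0.99456328]]), 't': array([-0.0494144 ,  0.54702032,  0.90284278])}
side {'fx': 410.682635000215, 'fy': 410.682635000215, 'cx': 280.93963664024193, 'cy': 208.68453564281853, 'R': array([[-0.89375522, -0.44852157,  0.0054782 ],
       [-0.24072886,  0.46931631, -0.84958332],
       [ 0.37848543, -0.76063829, -0.52742599]]), 't': array([0.47523421, 0.22070102, 0.67036017])}
```

View pics/top0.png

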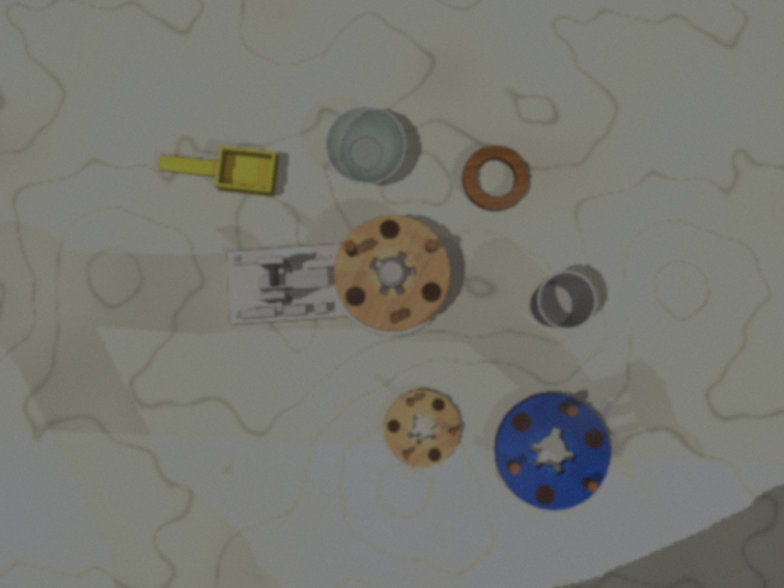

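View pics/side0.png

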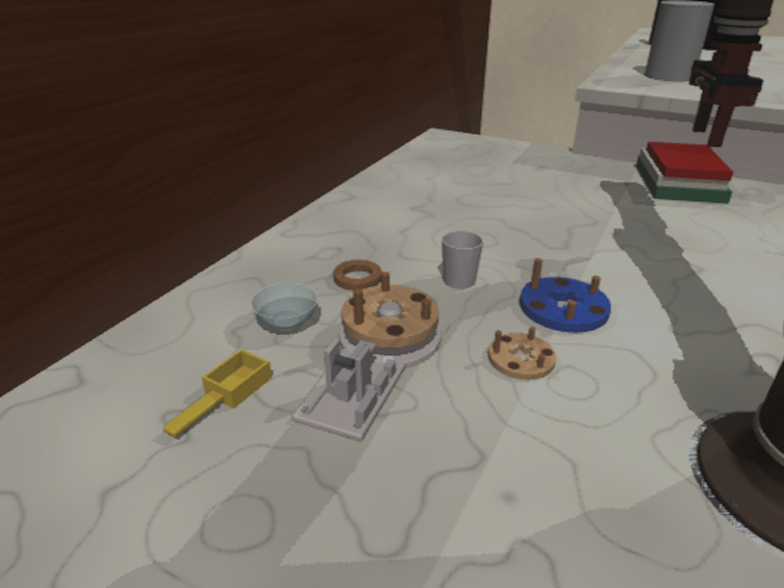

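Top view shows three wheel-like things: a large wooden wheel at (391,272) on the hub, a small wooden one at (423,428) and a blue one at (553,450). The meant one is the large wooden wheel on the stand: it isn't blue and is the larger of the rest. The latch is at (290,280), to its left. I'll confirm this in an enlarged crop of each view.

```bash
python3 - <<'E'
import cv2, numpy as np
t=np.load('pics/top0.npy')[145:245,155:335]; s=np.load('pics/side0.npy')[185:315,205:325]
a=cv2.resize(t[:,:,::-1],None,fx=4.4,fy=4.4,interpolation=cv2.INTER_CUBIC)
cv2.imwrite('pics/topc.png',cv2.convertScaleAbs(a,alpha=1.5))
a=cv2.resize(s[:,:,::-1],None,fx=4.5,fy=4.5,interpolation=cv2.INTER_CUBIC)
cv2.imwrite('pics/sidec.png',cv2.convertScaleAbs(a,alpha=1.3))
E
```

```text
(no output)
```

View pics/topc.png

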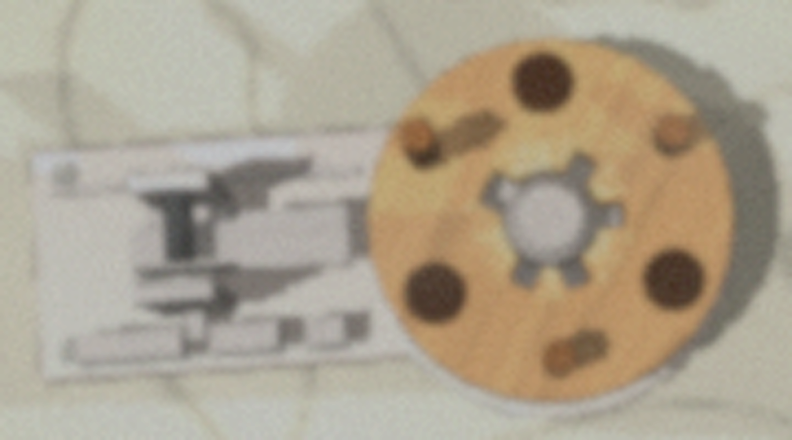

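View pics/sidec.png

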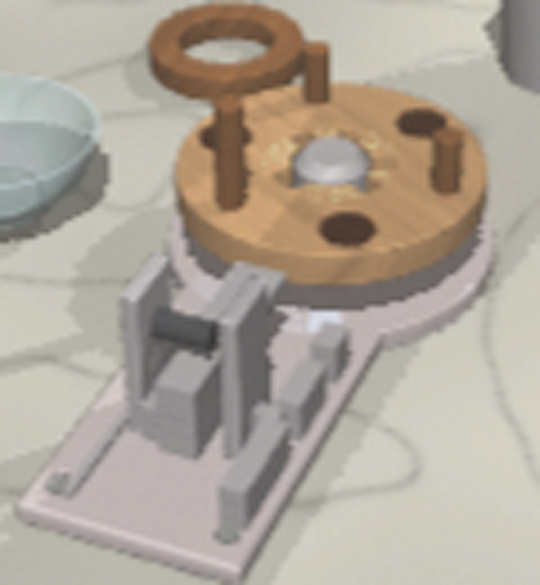

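The crops confirm it. In the top crop the hub is at (545,212), the wide groove points up-left towards the tall peg at (415,133), and the latch tabs are at (168,184) and (174,291). In the side crop the tall peg runs from (229,103) to (229,203), and the tab tops are at (149,277) and (250,296). Next I triangulate.

```bash
cat > h.py <<'E'
import numpy as np, cv2
from workcell import robot, vision
def P(n):
    c=vision.camera_info(n); K=np.array([[c['fx'],0,c['cx']],[0,c['fy'],c['cy']],[0,0,1]])
    return K@np.c_[c['R'],c['t']]
def tri(a,b,Pa,Pb):
    X=cv2.triangulatePoints(Pa,Pb,np.array(a,float).reshape(2,1),np.array(b,float).reshape(2,1))[:,0]; X=X[:3]/X[3]
    e=[np.round((q@np.r_[X,1])[:2]/(q@np.r_[X,1])[2]-p,1) for q,p in((Pa,a),(Pb,b))]
    return X,e
def onz(p,Pm,z):
    A=Pm[:,[0,1]]; b=Pm[:,2]*z+Pm[:,3]
    H=np.c_[A,b]; x=np.linalg.solve(H,[p[0],p[1],1]); return x[:2]/x[2]
E
python3 - <<'E'
from h import *
T,S=P('top'),P('side')
f=lambda u,k,o:((u[0]+.5)/k-.5+o[0],(u[1]+.5)/k-.5+o[1])
pts=dict(hub=((545,212),(332,147)),ptop=((415,133),(229,102)),pbase=((428,158),(229,203)),
 tabp=((168,184),(149,277)),tabm=((174,291),(252,296)),c1=((35,155),(20,510)),c2=((45,378),(240,578)))
for n,(a,b) in pts.items():
    a=f(a,4.4,(155,145)); X,e=tri(a,f(b,4.5,(205,185)),T,S); print(n,X.round(4),e)
g=lambda u,z:onz(f(u,4.4,(155,145)),T,z).round(4)
print('wheel c',g((552,220),.054)); print('hub60',g((545,212),.06)); print('peg109',g((415,133),.109),'tabs85',g((168,184),.085),g((174,291),.085),'corners',g((35,155),.012),g((45,378),.012))
E
```

```text
hub [ 0.5585 -0.0359  0.0604] [array([0.3, 0.7]), array([-1. , -0.1])]
ptop [0.5831 0.0151 0.1064] [array([0.2, 0.4]), array([-0.5, -0.1])]
pbase [0.5831 0.0134 0.0502] [array([-0.2, -0.4]), array([0.6, 0.1])]
tabp [0.5648 0.1136 0.0815] [array([0.1, 0.2]), array([-0.3, -0.1])]
tabm [0.5213 0.1087 0.084 ] [array([0.3, 0.8]), array([-1.3, -0.2])]
c1 [0.5865 0.1844 0.0036] [array([0.1, 0.1]), array([-0.2, -0. ])]
c2 [0.4902 0.1758 0.0027] [array([0.2, 0.4]), array([-0.8, -0.1])]
wheel c [ 0.5573 -0.0383]
hub60 [ 0.5598 -0.0354]
peg109 [0.5833 0.0153] tabs85 [0.5647 0.1132] [0.5226 0.1092] corners [0.5855 0.1826] [0.4906 0.1742]
```

Heights agree with the text: hub 60, peg top 106 and tabs 82–84 mm, with hub to tabs 148 mm. The stand's +x yaw is about -84.5°, and the wheel must turn about 149° clockwise. I'll grip the tall peg, swing it round, and do the last bit as a slow push with open fingers.

```bash
cat >> h.py <<'E'
from scipy.spatial.transform import Rotation as Ro
YAW=np.deg2rad(-84.5); HUB=np.array([.5585,-.0360])
ex=np.array([np.cos(YAW),np.sin(YAW)]); ey=np.array([-ex[1],ex[0]])
def W(x,y,z): return np.r_[HUB+x*ex+y*ey,z]
def down(s=1):
    y=np.r_[s*ey,0]; z=np.array([0,0,-1.]); return Ro.from_matrix(np.c_[np.cross(y,z),y,z]).as_rotvec()
def st(n=''):
    s=robot.observe(); d=s['tool_pos'][:2]-HUB
    print(n,'t%.2f'%s['clock'],'stand',np.round([d@ex*1e3,d@ey*1e3,s['tool_pos'][2]*1e3],1),'gap%.4f'%s['finger_gap'],'gf',np.round(s['gripper_force'],1),'F',np.round(s['ft_force'],1)); return s
E
python3 - <<'E'
from h import *
p=np.array([.5831,.0146])
for s in(1,-1):
    q=robot.solve_ik(np.r_[p,.16],down(s)); print(s,None if q is None else np.round(q,2))
q0=robot.observe()['joints']
s=min((1,-1),key=lambda s:np.abs(robot.solve_ik(np.r_[p,.16],down(s))-q0).max())
print('use',s)
robot.reach(np.r_[p,.16],down(s)); st('above')
robot.movel(np.r_[p,.075],rate=.1,contact_N=8); st('down')
robot.gripper_close(8); st('grip')
im=vision.camera('side')[185:315,205:325]
cv2.imwrite('pics/g1.png',cv2.resize(im[:,:,::-1],None,fx=4,fy=4))
E
```

```text
1 [ 0.43  0.51 -0.73  1.73  0.38  1.05 -0.34]
-1 [-0.91  0.73  1.26  1.82 -0.76  1.18 -2.45]
use 1
above t2.70 stand [-46.6  29.3 159.9] gap0.0880 gf 0.0 F [-0.2  0.   0. ]
down t3.70 stand [-48.2  29.8  75.6] gap0.0877 gf 0.0 F [-0.1 -0.1 -0.1]
grip t4.83 stand [-48.2  29.5  75.1] gap0.0138 gf 8.0 F [0.5 0.6 0.6]
```

The peg is gripped (gap 13.8 mm). Now the arc, stopping 12° short.

```bash
python3 - <<'E'
from h import *
d=robot.observe()['tool_pos'][:2]-HUB; a0=np.degrees(np.arctan2(d@ey,d@ex)); r0=np.hypot(*d)
for a in np.linspace(a0,12,15)[1:]:
    k=(a0-a)/(a0-12); r=r0+(58-r0)*k; t=np.deg2rad(a)
    robot.movel(W(r*np.cos(t),r*np.sin(t),.075),rate=.06)
    f=robot.observe()['ft_force']
    if np.linalg.norm(f)>15: st('force'); break
st('arc end')
robot.release(); st('open')
im=vision.camera('top')[135:255,155:335]
cv2.imwrite('pics/t1.png',cv2.convertScaleAbs(cv2.resize(im[:,:,::-1],None,fx=4.4,fy=4.4,interpolation=cv2.INTER_CUBIC),alpha=1.5))
E
```

```text
Traceback (most recent call last):
workcell.MotionError: the arm cannot follow that straight line within its joint ranges
```

```bash
python3 - <<'E'
from h import *
s=st(); print(np.round(s['joints'],2))
for a in (150,120,90,60,30,12,0):
    t=np.deg2rad(a)
    for yaw in (-40,-20,0,20,40):
        c,sn=np.cos(np.deg2rad(yaw)),np.sin(np.deg2rad(yaw)); e=c*ey+sn*ex
        y=np.r_[e,0];z=np.array([0,0,-1.]); q=robot.solve_ik(W(58*np.cos(t)/1e3,58*np.sin(t)/1e3,.075),Ro.from_matrix(np.c_[np.cross(y,z),y,z]).as_rotvec())
        print(a,yaw,None if q is None else np.round(q,2))
E
```

```text
t4.88 stand [-48.1  29.5  75.1] gap0.0140 gf 8.0 F [ 1.1  1.7 -0.6]
[ 0.38  0.6  -0.68  1.81  0.47  0.9  -0.41]
150 -40 [ 0.48  0.66 -0.84  1.8   0.6   0.95  0.18]
150 -20 [ 0.43  0.63 -0.76  1.8   0.53  0.92 -0.12]
150 0 [ 0.38  0.6  -0.68  1.81  0.47  0.9  -0.42]
150 20 [ 0.32  0.58 -0.59  1.81  0.41  0.87 -0.72]
150 40 [ 0.26  0.56 -0.51  1.82  0.35  0.86 -1.02]
120 -40 [ 0.5   0.69 -0.83  1.74  0.6   0.98  0.23]
120 -20 [ 0.45  0.66 -0.75  1.75  0.54  0.95 -0.08]
120 0 [ 0.4   0.63 -0.67  1.75  0.48  0.92 -0.38]
120 20 [ 0.34  0.61 -0.58  1.75  0.42  0.9  -0.68]
120 40 [ 0.28  0.59 -0.5   1.76  0.35  0.88 -0.97]
90 -40 [ 0.53  0.71 -0.82  1.71  0.61  0.99  0.28]
90 -20 [ 0.48  0.68 -0.74  1.72  0.54  0.96 -0.02]
90 0 [ 0.43  0.65 -0.66  1.72  0.48  0.94 -0.32]
90 20 [ 0.38  0.63 -0.58  1.73  0.42  0.91 -0.62]
90 40 [ 0.32  0.61 -0.49  1.73  0.35  0.89 -0.92]
60 -40 [ 0.58  0.7  -0.82  1.72  0.6   0.99  0.33]
60 -20 [ 0.53  0.67 -0.74  1.73  0.54  0.96  0.02]
60 0 [ 0.48  0.65 -0.66  1.73  0.48  0.93 -0.28]
60 20 [ 0.43  0.62 -0.58  1.73  0.41  0.91 -0.58]
60 40 [ 0.37  0.6  -0.49  1.74  0.35  0.89 -0.88]
30 -40 [ 0.64  0.68 -0.83  1.76  0.6   0.97  0.36]
30 -20 [ 0.59  0.65 -0.75  1.77  0.53  0.94  0.06]
30 0 [ 0.53  0.62 -0.67  1.77  0.47  0.91 -0.24]
30 20 [ 0.48  0.6  -0.58  1.77  0.41  0.89 -0.54]
30 40 [ 0.42  0.58 -0.5   1.78  0.35  0.87 -0.84]
12 -40 [ 0.67  0.66 -0.83  1.8   0.59  0.95  0.37]
12 -20 [ 0.62  0.63 -0.75  1.8   0.53  0.92  0.07]
12 0 [ 0.56  0.6  -0.67  1.81  0.47  0.9  -0.23]
12 20 [ 0.51  0.58 -0.59  1.81  0.41  0.87 -0.53]
12 40 [ 0.45  0.56 -0.51  1.82  0.35  0.85 -0.83]
0 -40 [ 0.68  0.64 -0.84  1.83  0.59  0.94  0.38]
0 -20 [ 0.63  0.61 -0.76  1.83  0.53  0.91  0.08]
0 0 [ 0.58  0.59 -0.68  1.84  0.47  0.88 -0.22]
0 20 [ 0.52  0.56 -0.59  1.84  0.41  0.86 -0.52]
0 40 [ 0.46  0.55 -0.51  1.84  0.35  0.84 -0.82]
```

That was a units slip: 58 should be 0.058. Every pose is reachable, so I'll rerun.

```bash
python3 - <<'E'
from h import *
d=robot.observe()['tool_pos'][:2]-HUB; a0=np.degrees(np.arctan2(d@ey,d@ex)); r0=np.hypot(*d)
for a in np.linspace(a0,12,15)[1:]:
    k=(a0-a)/(a0-12); r=r0+(.058-r0)*k; t=np.deg2rad(a)
    robot.movel(W(r*np.cos(t),r*np.sin(t),.075),rate=.06)
    f=robot.observe()['ft_force']
    if np.linalg.norm(f)>15: st('force'); break
st('arc end')
robot.release(); st('open')
im=vision.camera('top')[135:255,155:335]
cv2.imwrite('pics/t1.png',cv2.convertScaleAbs(cv2.resize(im[:,:,::-1],None,fx=4.4,fy=4.4,interpolation=cv2.INTER_CUBIC),alpha=1.5))
E
```

```text
arc end t9.24 stand [57.  11.5 74.9] gap0.0005 gf 0.0 F [-1.4  0.2  0.8]
open t10.62 stand [56.7 12.1 75. ] gap0.0878 gf 0.0 F [ 0.9  0.1 -0.2]
```

View pics/t1.png

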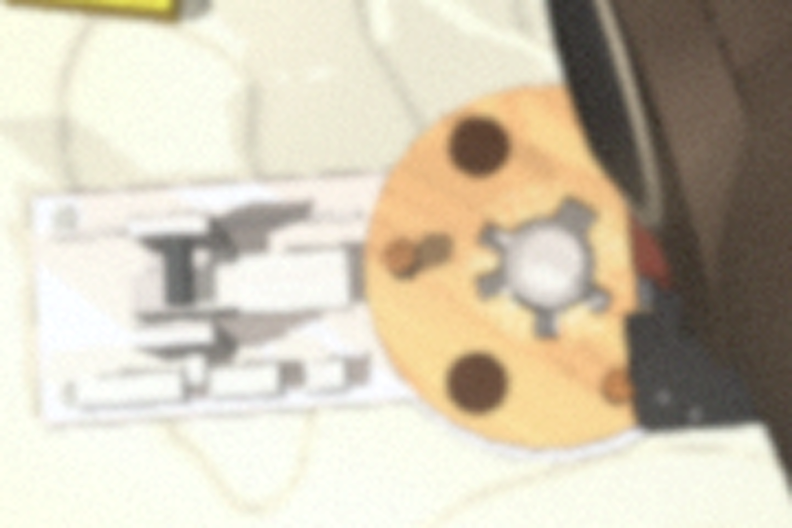

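The peg slipped out of the grip on the way (gap 0.5 mm). The wheel now sits at about 53°: the wide groove is at (575,215), and short pegs are at (402,257) and (618,387). I'll regrasp with the fingers closing along the tangent, turning with the arc, and with a firmer grip.

```bash
cat >> h.py <<'E'
def tang(a):
    t=np.deg2rad(a); y=np.r_[-np.sin(t)*ex+np.cos(t)*ey,0]; z=np.array([0,0,-1.])
    return Ro.from_matrix(np.c_[np.cross(y,z),y,z]).as_rotvec()
def pol(a,z,r=.058,dt=0):
    t=np.deg2rad(a); return W(r*np.cos(t)-dt*np.sin(t),r*np.sin(t)+dt*np.cos(t),z)
E
python3 - <<'E'
from h import *
p=robot.observe()['tool_pos']
robot.movel(np.r_[p[:2],.135],rate=.15)
robot.reach(pol(53,.135),tang(53)); 
hit=robot.movel(pol(53,.075),rate=.1,contact_N=6); st('down %s'%hit)
if not hit:
    robot.gripper_close(20); s=st('grip')
    if s['finger_gap']>.010:
        d=s['tool_pos'][:2]-HUB; a0=np.degrees(np.arctan2(d@ey,d@ex)); r0=np.hypot(*d); print(a0,r0)
        for a in np.arange(a0,12,-6):
            robot.movel(pol(a,.075),tang(a),rate=.06)
        st('arc'); robot.movel(pol(12,.075),tang(12),rate=.06); st('end')
E
```

```text
down False t12.72 stand [34.6 46.6 75.1] gap0.0877 gf 0.0 F [-0.1  0.2  0.2]
grip t13.85 stand [34.8 46.5 75. ] gap0.0137 gf 20.0 F [ 0.8 -0.1 -1.6]
53.17680330247748 0.058107456178129215
arc t15.65 stand [55.2 17.4 75.1] gap0.0134 gf 20.0 F [ 0.2  0.3 -1.3]
end t15.90 stand [56.5 12.3 75. ] gap0.0134 gf 20.0 F [-0.2  0.3 -0.7]
```

```bash
python3 - <<'E'
from h import *
robot.release()
robot.movel(W(.0585,-.018,.075),tang(0),rate=.08); st('pre')
h=robot.movel(W(.0585,-.048,.075),rate=.025,contact_N=6); st('push %s'%h)
p=robot.observe()['tool_pos']; robot.movel(np.r_[p[:2]+.006*ey,.075],rate=.05)
im=vision.camera('side')[175:275,225:345]
cv2.imwrite('pics/s2.png',cv2.resize(im[:,:,::-1],None,fx=5,fy=5,interpolation=cv2.INTER_CUBIC)); st()
E
```

```text
pre t17.63 stand [ 58.6 -17.6  75.3] gap0.0879 gf 0.0 F [ 0.4  0.  -0.7]
push True t18.51 stand [ 58.4 -40.3  75.1] gap0.0874 gf 1.0 F [1.3 0.  1. ]
 t18.83 stand [ 58.2 -34.6  74.7] gap0.0879 gf 0.0 F [ 0.3  0.3 -0.1]
```

View pics/s2.png

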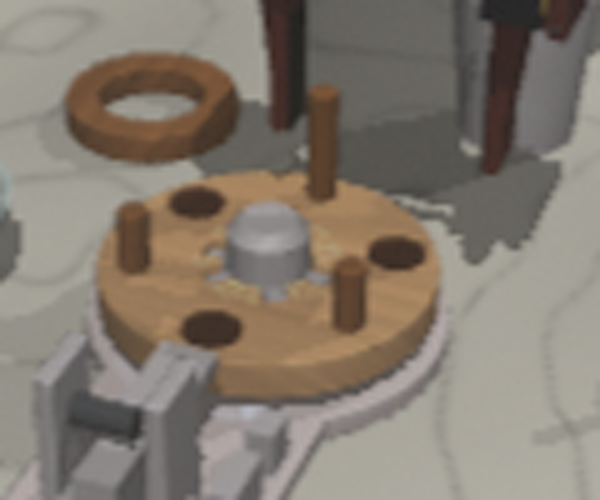

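The wheel is home: the hub now stands well clear of it, the rim sits close on the base, and the tall peg is at (322,140), away from the latch. Next I squeeze the latch and slide it.

```bash
python3 - <<'E'
from h import *
p=robot.observe()['tool_pos']
robot.movel(np.r_[p[:2],.14],rate=.15)
robot.reach(W(-.149,.003,.14),tang(0)); st('above')
h=robot.movel(W(-.149,.003,.054),rate=.1,contact_N=6); st('down %s'%h)
if not h:
    robot.gripper_close(20); s=st('squeeze')
    im=vision.camera('top')[145:245,155:335]
    cv2.imwrite('pics/t2.png',cv2.resize(im[:,:,::-1],None,fx=4.4,fy=4.4))
E
```

```text
above t20.27 stand [-147.2    2.7  139.1] gap0.0876 gf 0.0 F [-1.1 -1.  -0.1]
down False t21.27 stand [-149.2    3.4   54.5] gap0.0877 gf 0.0 F [ 0.5 -0.1  0.3]
squeeze t22.04 stand [-149.     5.9   54.2] gap0.0431 gf 20.0 F [11.5  0.3 -7.8]
```

Fully squeezed (gap 43.1 mm). I'll relieve the side load and slide.

```bash
python3 - <<'E'
from h import *
robot.movel(W(-.149,.0062,.054),rate=.03); s=st('relieved')
x0=(s['tool_pos'][:2]-HUB)@ex
h=robot.movel(W(x0+.045,.0062,.054),rate=.03,contact_N=10); st('slid %s'%h)
E
```

```text
relieved t22.35 stand [-148.9    6.2   54.2] gap0.0429 gf 20.0 F [-0.   0.2  4.1]
slid True t23.67 stand [-107.9    6.    54.2] gap0.0423 gf 20.0 F [1.2 0.7 3.7]
```

It reached the stop after 41.0 mm. I'll back off 1 mm to the notch, open, clear, and check.

```bash
python3 - <<'E'
from h import *
robot.movel(W(-.1089,.0062,.054),rate=.02); st('back')
robot.release(); st('open')
robot.movel(W(-.1089,.004,.15),rate=.15)
robot.reach(W(-.15,-.22,.25),tang(0)); st('clear')
a=vision.camera('top')[145:245,155:335]; b=vision.camera('side')[185:315,205:325]
a=cv2.resize(a,None,fx=2.7,fy=2.7,interpolation=cv2.INTER_CUBIC); b=cv2.resize(b,None,fx=2.5,fy=2.5,interpolation=cv2.INTER_CUBIC)
h=max(a.shape[0],b.shape[0]); o=np.zeros((h,a.shape[1]+b.shape[1],3),np.uint8); o[:a.shape[0],:a.shape[1]]=a; o[:b.shape[0],a.shape[1]:]=b
cv2.imwrite('pics/end.png',cv2.convertScaleAbs(o[:,:,::-1],alpha=1.4)); print(o.shape)
E
```

```text
back t23.92 stand [-108.     6.    54.1] gap0.0428 gf 20.0 F [-0.8 -1.2  7.8]
open t24.76 stand [-108.9    6.3   54. ] gap0.0879 gf 0.0 F [0.4 1.  0.1]
clear t26.53 stand [-149.6 -219.3  250. ] gap0.0877 gf 0.0 F [-0.  -0.5 -0.9]
(325, 786, 3)
```

View pics/end.png

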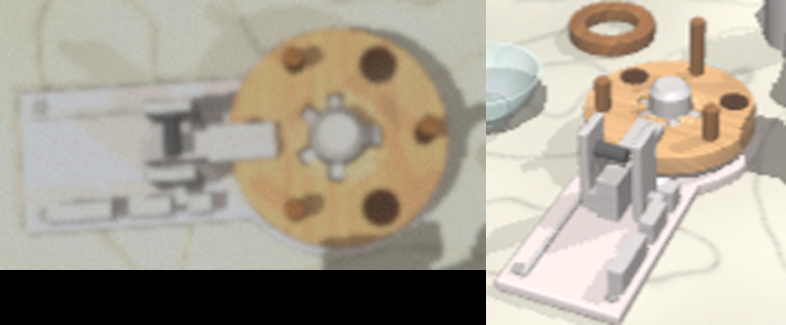

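The latch tongue now lies over the wheel at (270,140). To check that the tooth is seated, I'll touch the tabs lightly with 3 N: 52 mm means locked, about 46 mm means the tooth is rubbing on the rail.

```bash
python3 - <<'E'
from h import *
robot.reach(W(-.109,.002,.14),tang(0))
h=robot.movel(W(-.109,.002,.060),rate=.1,contact_N=6); st('down %s'%h)
robot.gripper_close(3); st('touch')
E
```

```text
down False t28.57 stand [-109.3    2.3   60.4] gap0.0881 gf 0.0 F [ 0.5  0.3 -0.3]
touch t29.23 stand [-108.9    2.    60.1] gap0.0512 gf 3.0 F [-0.3  0.1  2.5]
```

The gap is 51.2 mm, so the tooth is in its notch. I'll retreat and hand in.

```bash
python3 - <<'E'
from h import *
robot.release()
robot.movel(W(-.109,.002,.2),rate=.15); st('clear')
print(robot.job_done())
E
```

```text
clear t31.06 stand [-108.7    1.5  199.1] gap0.0878 gf 0.0 F [ 0.7 -0.1 -0.4]
the job is handed in; nothing more can be done
None
```

The wheel is home on the stand and the latch is locked in its inner notch (a light 3 N touch measured 51.2 mm across the tabs). I handed the job in at 31 s with the gripper clear and the bowl, tin, ring toy and scoop untouched.

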